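# Check a cart's brake lever against its stop

### The job

Check the brake lever (the long one) of the laboratory cart's push bar: without gripping it, push it in towards the bar with the outside of your fingers until it comes up against its stop, let it spring right back out, then press it in to the stop a second time and finish while still holding it pressed there, so that I can measure the gap left to the bar. Press firmly but do not force it, and keep off the bar, the short lever and the loose things.

Things in the scene. Friction and masses are not known exactly. Their poses are not given: they have to be found in the camera images.
- cart_bar: Fixed bench stand with a cart's push bar on one 32 x 26 mm post. Origin: foot of the post, on the table. The bar (24 mm steel, rubber grips 31 mm thick) runs level along the stand's y, from y = -198 (free end, on the robot's right) to +140 mm, centre line at z = 220 mm; base plate x -55 to 25, y +-65, 10 mm thick. Both levers lie on its -x side, facing the robot, and are pressed towards +x.
- brake_unit: Black clamp of the long lever, fixed on the bar at y = -65 to -35 mm of the stand. Origin on the bar's centre line, mid-clamp (26 mm along y, 38 mm thick); axes as the stand's. The lever pivots (upright axis) at x = -32, y = 0, z = 0 mm and reaches to -y: at rest slanting 0.42 rad off the bar, ball at x = -91, y = -132 mm; at its stop parallel to the bar, its back 11 mm short of the rubber grip.
- brake_lever (a joint): Long aluminium lever's angle in rad: 0 at rest (sprung out), 0.42 at its stop by the bar. Blade 10 mm thick, 16 mm tall (z = 212 to 228 mm over the table), 145 mm from pivot to centre of the 19 mm ball on its end. It springs back; pressed 100 mm from the pivot it needs about 2.5 N to start and 7.5 N at the stop.
- brake_tip (a point): Centre of the ball on the long lever's end, 145 mm from the pivot; moves with the lever. Mind the room's fixed post at the robot's left front (x = 0.31, y = 0.17 m): its level beam, z = 0.31 to 0.34 m, runs from there back past the robot's left side to x = -0.19, y = 0.34 m. A wide-shouldered arm must not swing left into it, but can reach the lever with its tool leaning over to the right.
- short_unit: Black clamp of the short lever, on the bar at y = +115 mm of the stand, beyond the post; the same make, origin and axes as the brake clamp's. Its lever is only 75 mm from pivot to ball. Not to be used.
- short_lever (a joint): Short lever's angle in rad: 0 at rest, 0.42 fully pressed; stays at 0.
- media_bottle: Bystander, loose: glass bottle with screw cap, 56 mm wide, 101 mm tall, standing before the stand on the robot's side; origin at the centre of its underside.
- bench_timer: Bystander, loose: flat bench timer, 58 x 72 x 19 mm, lying before the stand; origin at the centre of its underside.
- slide_box: Bystander, loose: small carton, 40 x 64 x 28 mm, lying left of the stand's base; origin at the centre of its underside.

How it is judged:
On the way, in this order (a step that is already met when the one before it is completed fails the run):
1. the long lever is pressed in to its stop (value of joint brake_lever above 0.39 rad and contact force between the fingers and brake_unit above 2 N), for 0.2 s.
2. the long lever has sprung back to rest, let go (value of joint brake_lever below 0.04 rad and contact force between the fingers and brake_unit below 0.5 N), for 0.2 s.
At the end, for the whole second after the job is handed in: The long lever is at its stop (angle over 0.39 of 0.42 rad) for the second time and the fingers still press on it with more than 2 N; the short lever is at rest (under 0.04 rad) (all of step 1 and value of joint short_lever below 0.04 rad); the arm keeps its last pose, push and grip.
It fails at once if the bar or its stand is touched with more than 2 N (contact force between any of the fingers, the arm and cart_bar above 2 N).
It fails at once if the short lever or its clamp is touched with more than 2 N, or the short lever is worked (contact force between any of the fingers, the arm and short_unit above 2 N or value of joint short_lever above 0.08 rad).
It fails at once if the long lever is forced with more than 45 N (contact force between the fingers and brake_unit above 45 N).
It fails at once if the bottle, timer or carton is shifted or lifted by more than 20 mm (distance of any of media_bottle, bench_timer, slide_box from where it was at the start of the episode above 0.02 m).
It also fails if it takes over 42 s, if anything falls off the work surface, if the arm or the gripper's body presses on something with over 40 N, if the wrist force passes 120 N, or if a joint passes its speed limit or range.

### The arm

A 7-joint arm with a two-finger parallel gripper is mounted at the origin on the work surface; the furniture and walls round the work are solid. World frame = base frame: x ahead of the robot, y to its left, z up, the work surface at z = 0. Lengths are in m, angles in rad, forces in N, time in s.
With the tool pointing down it reaches from about 0.425 to 1.025 m from the base axis. Payload 3.6 kg.
Tool frame: the origin (TCP) lies midway between the tips of the shut fingers; the grasp point (between the pads) lies env.tcp_to_grasp behind it (env.tcp_to_grasp is the distance from the TCP to the grasp point, in m); z points along the fingers, y is the line along which they close (so a half turn about z gives the same grasp; the last joint's range is limited). The gripper opens to 85 mm and grips with 20 to 120 N. Pads are 22 mm wide; open, the fingers measure 114 mm over their backs; the gripper's body (76 mm by 85 mm) begins 54 mm behind the grasp point. The pads swing forward as they close: fully open they stand 13 mm farther back than shut.
Start: joints at [-1.274, 0.591, 0.048, 1.609, -0.033, 0.943, -0.034], TCP at [0.275, 0.671, 0.231] pointing down, gripper open.
Joint ranges: [-2.69, 2.69], [-0.47, 2.24], [-1.27, 1.36], [0.19, 2.51], [-1.53, 4.68], [0.08, 2.07], [-3.09, 3.09]. Speed limits (rad/s): [2.57, 2.57, 3.14, 3.14, 3.14, 3.14, 3.14].

### API

Orientations are given as a rotation vector (axis times angle).
In Python, from cell import status, optics, job, env gives the robot as it stands. The module is installed in compiled form; this text tells all that it offers.
- The arm moves only by the tool servo_tool, never from a script. Its argument "motion" is a list of rows, each an object of numbers: "tx", "ty", "tz": the shift along the tool's x, y, z in m; "roll": the turn about the tool's z in rad; "gripper": the opening, from 0 (shut) to 1 (fully open). A call has 1 to 20 rows; each row is the pose to reach, as a shift and turn from the pose commanded when the call began, along the tool's axes at that moment; what a row does not reach only later rows make up. A row lasts 1/10 s, in which the tool goes at most 50 mm and 8.59 degrees, less where a joint would pass 70% of its speed; a pose out of reach is approached as far as the arm can. A call with a gripper value outside its range is refused whole. The fingers move at their own pace and stop on an object; "squeeze" is the grip in N (left out, the last holds). Time passes only in rows, so rows that repeat a pose let the fingers close. It gives the time, the measured TCP pose, the force, the opening and the grip force at its end, in the units of the state.
- status.state(): the state, without advancing time (a new reading comes with each control period).
- optics.camera(name): name is "scene" or "top" or "wrist"; returns (picture, depth): 420x560x3 uint8, red, green, blue; 420x560 float32, m along the optical axis (not along the pixel's ray), 0 where there is no reading.
- optics.camera_params(name): a dict with "vertical_fov" (degrees; the focal length in pixels is half the picture's height over the tangent of half this angle, whatever the lens; pixels are square), "cx", "cy" (the principal point, pixels), "rvec" (rotation vector, rad) and "tvec" (3), from world to camera coordinates, as OpenCV has them. Camera axes: x right, y down, z forward; pixel columns grow to the right and rows downward; lengths in m; the calibration is good to about 2 mm. A picture is of the moment at which its call begins: read the wrist's pose just before it. camera_params takes no time and is no camera call; for the wrist camera it gives the pose at the moment of the call.
- job.close_job(): hands the job in; it is judged then, once.
The state is a dict: "time_s": time; "qpos": joint angles; "qvel": joint speeds; "effort": joint torques, N m; "position": TCP position; "tool_rot": TCP orientation; "force": force on the tool from outside, world axes, zero at the start; "wrist_torque": the same for the moment, N m; "grip_width": finger opening in m; "gripper_force": force on a finger pad.
Only numpy, scipy, OpenCV 4.12 (cv2) and the standard library are available. Lean on these libraries where they do the work, as an engineer would, in place of code of your own. Each camera call takes 0.05 s, during which the arm holds its last target. There are 200 camera calls.

## Working session

There is one attempt and no reset: what is moved stays moved. The work goes in short steps, Python scripts to look and compute and a tool call to move; the robot and the scene stay as the last step left them, time stands still between calls to the robot, and variables do not carry over. Pictures are saved under pics/ and viewed, at most 10 in all, crops included, and the job is handed in when it is done.

Besides the shell and the picture viewer there is one more tool, called by a JSON object that holds its "fn" and its "kwargs", one argument or row to a line. servo_tool: Moves the arm, as the interface text tells. Its arguments: {"type":"object","properties":{"motion":{"type":"array"},"squeeze":{"type":"number"}},"required":["motion"]}

```bash
mkdir -p pics; cat > h.py <<'E'
import numpy as np, cv2
from cell import status, optics, job, env
from scipy.spatial.transform import Rotation as R
def shot(n,fn):
    p=optics.camera_params(n); im,d=optics.camera(n)
    cv2.imwrite('pics/'+fn+'.png',im[:,:,::-1]); np.savez('pics/'+fn,d=d,**{k:np.array(v) for k,v in p.items()})
    return im,d,p
def pt(fn,u,v,z=None):
    q=np.load('pics/'+fn+'.npz'); d=q['d']; f=210/np.tan(np.radians(q['vertical_fov'])/2)
    if z is None: z=d[int(v),int(u)]
    c=np.array([(u-q['cx'])/f*z,(v-q['cy'])/f*z,z])
    return R.from_rotvec(q['rvec']).inv().apply(c-q['tvec'])
E
python3 - <<'E'
from h import *
s=status.state(); print(s, env.tcp_to_grasp); print(R.from_rotvec(s['tool_rot']).as_matrix().round(3))
shot('scene','s0'); shot('top','t0')
print(optics.camera_params('top'),optics.camera_params('scene'))
E
```

```text
{'time_s': 0.0, 'qpos': array([-1.27447918,  0.59210256,  0.04830298,  1.60987167, -0.03327073,
        0.94265193, -0.03368688]), 'qvel': array([ 1.52521787e-03,  6.79055854e-05, -2.37889006e-03,  5.89678067e-04,
        7.59546708e-04, -3.52534223e-04, -1.30591035e-03]), 'effort': array([-6.82353289e-05, -5.48687768e+01,  1.54630937e+00, -1.98124319e+01,
        9.42314422e-03,  8.78617197e-03,  6.74236517e-06]), 'position': array([0.27519906, 0.66983298, 0.23013447]), 'tool_rot': array([-0.60823392, -3.08186164,  0.00347341]), 'force': array([-0.03564433,  0.28786259, -0.53847764]), 'wrist_torque': array([-0.01137727, -0.03419183,  0.02423369]), 'gripper_force': 0.0, 'grip_width': 0.08553696023805533} 0.0187
[[-0.925  0.38  -0.001]
 [ 0.38   0.925 -0.002]
 [-0.    -0.002 -1.   ]]
{'vertical_fov': 48.99093765392439, 'cx': 279.8249121285912, 'cy': 214.19896665072625, 'rvec': array([ 2.15186306, -2.10852954,  0.16570302]), 'tvec': array([-0.27506046,  0.5228256 ,  0.94938497])} {'vertical_fov': 51.752100958134285, 'cx': 281.056393606314, 'cy': 207.80342058600587, 'rvec': array([ 0.95166567, -2.58326447,  0.9597079 ]), 'tvec': array([0.22731595, 0.51027033, 0.64166772])}
```

View pics/s0.png

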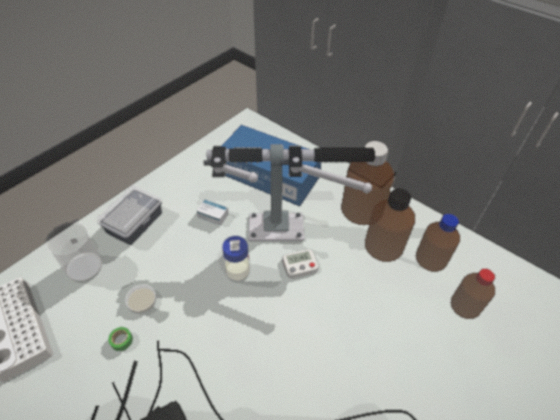

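View pics/t0.png

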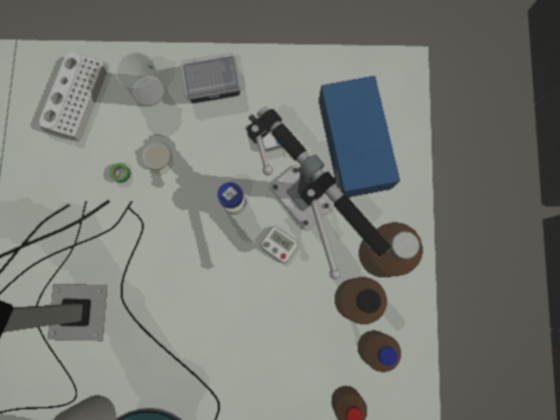

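The scene view shows the stand with the long lever's ball at about (368,188) and the short one's at (254,176). In the top view, the long ball is at (335,273), the bar's free end at (387,250), the brake clamp at (317,187) and the short clamp at (264,122).

```bash
python3 - <<'E'
from h import *
for n,u,v in [('ball',335,273),('blade',325,235),('clamp',317,187),('barend',380,243),('grip',350,212),('bar L',285,132),('short clamp',267,120),('shortball',267,170),('bottle',230,194),('timer',280,244),('boxblack',75,313),('plate',100,340),('b1',361,300),('b2',388,355),('wbottle',404,246),('b3',352,415),('arm',30,318)]:
    print(n,pt('t0',u,v).round(3))
print('scene')
for n,u,v in [('ball',368,188),('blade',335,178),('grip',345,154),('barend',372,155),('bottle',235,243),('timer',300,262)]:
    print(n,pt('s0',u,v).round(3))
im=cv2.imread('pics/t0.png')[80:300,220:440]
cv2.imwrite('pics/t0c.png',cv2.resize(im,None,fx=2.7,fy=2.7,interpolation=2))
E
```

```text
ball [ 0.397 -0.363  0.231]
blade [ 0.463 -0.346  0.226]
clamp [ 0.544 -0.33   0.239]
barend [ 0.45  -0.439  0.235]
grip [ 0.502 -0.388  0.235]
bar L [ 0.645 -0.273  0.234]
short clamp [ 0.664 -0.24   0.241]
shortball [ 0.576 -0.242  0.227]
bottle [ 0.559 -0.162  0.099]
timer [ 0.467 -0.266  0.017]
boxblack [0.312 0.154 0.053]
plate [0.254 0.115 0.007]
b1 [ 0.352 -0.415  0.177]
b2 [ 0.254 -0.47   0.141]
wbottle [ 0.449 -0.488  0.203]
b3 [ 0.144 -0.405  0.126]
arm [0.311 0.153 0.225]
scene
ball [ 0.391 -0.358  0.226]
blade [ 0.453 -0.339  0.226]
grip [ 0.474 -0.402  0.232]
barend [ 0.433 -0.437  0.23 ]
bottle [ 0.561 -0.165  0.1  ]
timer [ 0.463 -0.261  0.016]
```

View pics/t0c.png

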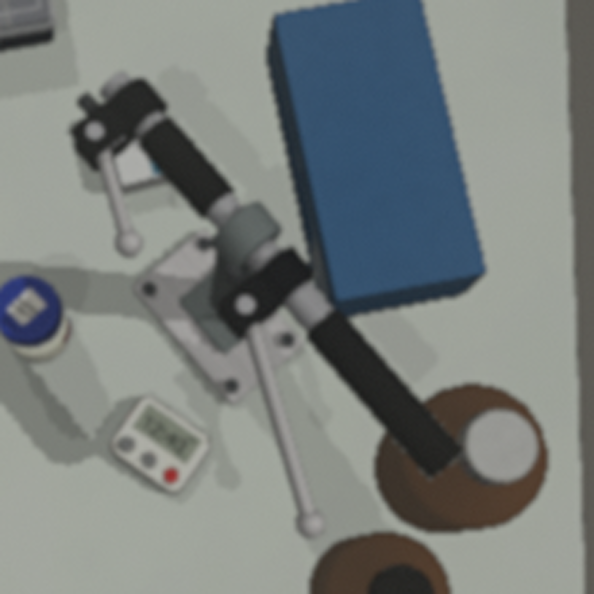

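The crop, enlarged 2.7 times from (220,80), shows these points: long ball (311,523), brake pivot screw (245,303), bar end near (440,465), short pivot screw (95,131) and short ball (128,242). I'll refine the pose from these using the known heights, and check how tall the post is.

```bash
cat >> h.py <<'E'
def onz(fn,u,v,h):
    a=pt(fn,u,v,.5); b=pt(fn,u,v,1.); return a+(b-a)*(h-a[2])/(b[2]-a[2])
def plan(wps):
    "world TCP waypoints [x,y,z,yaw of tool y] -> tool-frame shifts"
    s=status.state(); M=R.from_rotvec(s['tool_rot']).as_matrix(); y0=np.arctan2(M[1,1],M[0,1])
    for w in wps:
        d=M.T@(np.array(w[:3])-s['position']); print('tx %.4f ty %.4f tz %.4f roll %.3f'%(*d,-(w[3]-y0)))
E
python3 - <<'E'
from h import *
from scipy.optimize import least_squares
# brake frame points
A=[((-.091,-.132),(311,523),.22),((-.032,0),(245,303),.24),((-.032,.165),(95,131),.24),((-.032-.0306-.0,.165-.0685),(128,242),.22),((0,-.148),(447,457),.23)]
W=np.array([onz('t0',220+u/2.7-.3,80+v/2.7-.3,h)[:2] for _,(u,v),h in A]); print(W.round(4))
L=np.array([a[0] for a in A])
def f(p):
    c,s=np.cos(p[2]),np.sin(p[2]); return (L@np.array([[c,s],[-s,c]])+p[:2]-W).ravel()
r=least_squares(f,[.557,-.347,-.866]); print(r.x,(r.fun*1e3).round(1))
O=r.x[:2]; ps=r.x[2]; ex=np.array([np.cos(ps),np.sin(ps)]); ey=np.array([-ex[1],ex[0]])
for x,y in [(-.13,-.1),(-.105,-.1),(-.0515,-.1)]: print(x,y,(O+x*ex+y*ey).round(4))
for u,v in [(165,408),(180,415),(150,415)]: print(pt('s0',u,v).round(3))
for u in (5,15,25,50,60): print(u,pt('t0',u,318).round(3))
plan([(.275,.671,.40,1.18),(.50,.42,.42,.7),(.64,.12,.42,.2),(.55,-.2,.42,-.3),(.42,-.29,.4,ps)])
E
```

```text
[[ 0.3972 -0.3635]
 [ 0.5354 -0.3189]
 [ 0.6489 -0.2193]
 [ 0.5796 -0.2421]
 [ 0.4401 -0.4485]]
[ 0.55175002 -0.34868857 -0.84940271] [-4.6 -4.1 -4.8 -5.8  5.6  3.6  3.3  4.1  0.5  2.1]
-0.13 -0.1 [ 0.3908 -0.3171]
-0.105 -0.1 [ 0.4073 -0.3359]
-0.0515 -0.1 [ 0.4426 -0.3761]
[0.334 0.147 0.347]
[0.317 0.142 0.347]
[0.326 0.163 0.385]
5 [0.317 0.138 0.321]
15 [0.314 0.153 0.269]
25 [0.312 0.153 0.24 ]
50 [0.307 0.153 0.155]
60 [0.305 0.152 0.119]
tx 0.0005 ty 0.0006 tz -0.1698 roll 0.001
tx -0.3029 ty -0.1462 tz -0.1895 roll 0.481
tx -0.5464 ty -0.3705 tz -0.1890 roll 0.981
tx -0.5847 ty -0.7007 tz -0.1883 roll 1.481
tx -0.4987 ty -0.8333 tz -0.1680 roll 2.031
```

{"fn": "servo_tool", "kwargs": {
  "motion": [
    {"tz": -0.05,"gripper": 0},
    {"tz": -0.1,"gripper": 0},
    {"tz": -0.15,"gripper": 0},
    {"tz": -0.19,"gripper": 0},
    {"tx": -0.04,"ty": -0.02,"tz": -0.19,"roll": 0.07,"gripper": 0},
    {"tx": -0.08,"ty": -0.04,"tz": -0.19,"roll": 0.14,"gripper": 0},
    {"tx": -0.12,"ty": -0.055,"tz": -0.19,"roll": 0.21,"gripper": 0},
    {"tx": -0.16,"ty": -0.07,"tz": -0.19,"roll": 0.28,"gripper": 0},
    {"tx": -0.2,"ty": -0.09,"tz": -0.19,"roll": 0.35,"gripper": 0},
    {"tx": -0.24,"ty": -0.11,"tz": -0.19,"roll": 0.42,"gripper": 0},
    {"tx": -0.28,"ty": -0.13,"tz": -0.19,"roll": 0.48,"gripper": 0},
    {"tx": -0.3,"ty": -0.146,"tz": -0.19,"roll": 0.48,"gripper": 0},
    {"tx": -0.3,"ty": -0.146,"tz": -0.19,"roll": 0.48,"gripper": 0}
  ]
}}

```text
invalid input
```

```bash
python3 - <<'E'
from h import *
s=status.state(); print(s['time_s'],s['qpos'].round(3),s['position'],s['force'],s['grip_width'])
plan([(.64,.12,.42,.2),(.57,-.2,.42,-.3),(.41,-.28,.4,-.85)])
E
```

```text
0.1 [-1.275  0.592  0.048  1.61  -0.033  0.943 -0.034] [0.27516977 0.66993182 0.23020924] [-0.30462704 -0.72250941  0.5089142 ] 0.08506946589753718
tx -0.5464 ty -0.3705 tz -0.1890 roll 0.981
tx -0.6032 ty -0.6931 tz -0.1883 roll 1.481
tx -0.4856 ty -0.8278 tz -0.1680 roll 2.031
```

{"fn": "servo_tool", "kwargs": {
  "motion": [
    {"tx": 0,"ty": 0,"tz": -0.05,"roll": 0,"gripper": 0},
    {"tx": 0,"ty": 0,"tz": -0.1,"roll": 0,"gripper": 0},
    {"tx": 0,"ty": 0,"tz": -0.15,"roll": 0,"gripper": 0},
    {"tx": 0,"ty": 0,"tz": -0.19,"roll": 0,"gripper": 0}
  ]
}}

```text
time_s: 0.5
position: [0.2756, 0.6708, 0.4243]
tool_rot: [0.608, 3.082, 0.003]
force: [-0.3, 0.9, 0.2]
grip_width: 0.0282
gripper_force: 0.0
```

All the keys are required in each row. Next is the arc to the right.

{"fn": "servo_tool", "kwargs": {
  "motion": [
    {"tx": -0.04,"ty": -0.02,"tz": 0,"roll": 0.07,"gripper": 0},
    {"tx": -0.08,"ty": -0.04,"tz": 0,"roll": 0.14,"gripper": 0},
    {"tx": -0.12,"ty": -0.055,"tz": 0,"roll": 0.21,"gripper": 0},
    {"tx": -0.16,"ty": -0.07,"tz": 0,"roll": 0.28,"gripper": 0},
    {"tx": -0.2,"ty": -0.09,"tz": 0,"roll": 0.35,"gripper": 0},
    {"tx": -0.24,"ty": -0.11,"tz": 0,"roll": 0.42,"gripper": 0},
    {"tx": -0.28,"ty": -0.13,"tz": 0,"roll": 0.48,"gripper": 0},
    {"tx": -0.3,"ty": -0.146,"tz": 0,"roll": 0.48,"gripper": 0},
    {"tx": -0.3,"ty": -0.146,"tz": 0,"roll": 0.48,"gripper": 0}
  ]
}}

```text
time_s: 1.4
position: [0.5012, 0.4154, 0.4212]
tool_rot: [1.336, 2.84, -0.004]
force: [-0.1, -0.7, 0.5]
grip_width: -0.0001
gripper_force: 0.0
```

```bash
python3 - <<'E'
from h import *
s=status.state(); print(s['time_s'],s['qpos'].round(3),s['position'],s['force'],s['grip_width'])
plan([(.64,.12,.42,.2),(.57,-.2,.42,-.3),(.41,-.28,.4,-.85)])
E
```

```text
1.4 [-0.942  0.35   0.251  1.567 -0.086  1.237  0.014] [0.5012139  0.4153859  0.42117769] [-0.10180414 -0.68567832  0.52284502] -0.00014808443171443556
tx -0.3160 ty -0.0814 tz 0.0024 roll 0.491
tx -0.5179 ty -0.3394 tz 0.0035 roll 0.991
tx -0.4775 ty -0.5136 tz 0.0235 roll 1.541
```

{"fn": "servo_tool", "kwargs": {
  "motion": [
    {"tx": -0.04,"ty": -0.01,"tz": 0,"roll": 0.07,"gripper": 0},
    {"tx": -0.08,"ty": -0.02,"tz": 0,"roll": 0.14,"gripper": 0},
    {"tx": -0.12,"ty": -0.03,"tz": 0,"roll": 0.21,"gripper": 0},
    {"tx": -0.16,"ty": -0.04,"tz": 0,"roll": 0.28,"gripper": 0},
    {"tx": -0.2,"ty": -0.05,"tz": 0,"roll": 0.35,"gripper": 0},
    {"tx": -0.24,"ty": -0.06,"tz": 0,"roll": 0.42,"gripper": 0},
    {"tx": -0.28,"ty": -0.07,"tz": 0,"roll": 0.49,"gripper": 0},
    {"tx": -0.316,"ty": -0.08,"tz": 0,"roll": 0.49,"gripper": 0},
    {"tx": -0.316,"ty": -0.08,"tz": 0,"roll": 0.49,"gripper": 0}
  ]
}}

```text
time_s: 2.3
position: [0.6417, 0.1218, 0.4212]
tool_rot: [1.984, 2.431, -0.004]
force: [-0.7, 0.3, -0.3]
grip_width: 0.0002
gripper_force: 0.0
```

```bash
python3 - <<'E'
from h import *
s=status.state(); print(s['time_s'],s['qpos'].round(3),s['position'],s['force'],s['grip_width'])
plan([(.57,-.2,.42,-.3),(.41,-.28,.4,-.85)])
shot('scene','s1')
E
```

```text
2.3 [-0.572  0.369  0.448  1.569 -0.161  1.241  0.103] [0.64171604 0.1217691  0.42117966] [-0.68136339  0.32037697 -0.28482866] 0.0001615309744625538
tx -0.3008 ty -0.1348 tz 0.0025 roll 0.502
tx -0.3470 ty -0.3076 tz 0.0227 roll 1.052
```

View pics/s1.png

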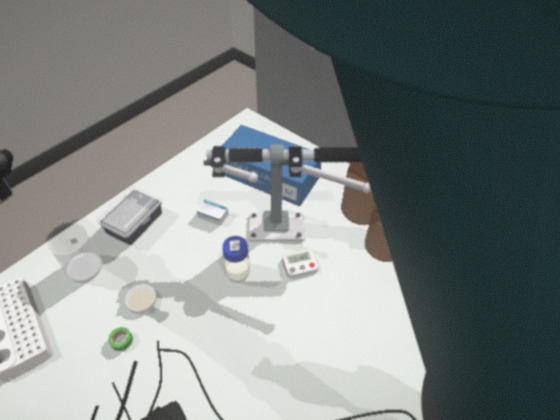

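The arm fills the right of the view and the stand and loose things are unmoved, with the ball still at (368,188). Continuing round to the right.

{"fn": "servo_tool", "kwargs": {
  "motion": [
    {"tx": -0.045,"ty": -0.02,"tz": 0,"roll": 0.07,"gripper": 0},
    {"tx": -0.09,"ty": -0.04,"tz": 0,"roll": 0.14,"gripper": 0},
    {"tx": -0.13,"ty": -0.06,"tz": 0,"roll": 0.21,"gripper": 0},
    {"tx": -0.17,"ty": -0.08,"tz": 0,"roll": 0.28,"gripper": 0},
    {"tx": -0.21,"ty": -0.1,"tz": 0,"roll": 0.35,"gripper": 0},
    {"tx": -0.25,"ty": -0.12,"tz": 0,"roll": 0.42,"gripper": 0},
    {"tx": -0.29,"ty": -0.135,"tz": 0,"roll": 0.5,"gripper": 0},
    {"tx": -0.3,"ty": -0.135,"tz": 0,"roll": 0.5,"gripper": 0}
  ]
}}

```text
time_s: 3.15
position: [0.5691, -0.1971, 0.4217]
tool_rot: [2.523, 1.869, -0.002]
force: [-0.0, -0.2, -0.4]
grip_width: -0.0003
gripper_force: 0.0
```

```bash
python3 - <<'E'
from h import *
s=status.state(); print(s['time_s'],s['qpos'].round(3),s['position'],s['force'],s['grip_width'])
plan([(.41,-.28,.4,-.85),(.39,-.305,.35,-.85)])
E
```

```text
3.15 [-0.229  0.311  0.653  1.684 -0.198  1.213  0.175] [ 0.56905217 -0.19708731  0.42168761] [-0.01718097 -0.17235641 -0.42631572] -0.0003092987070295225
tx -0.1256 ty -0.1280 tz 0.0219 roll 0.554
tx -0.1553 ty -0.1399 tz 0.0719 roll 0.554
```

{"fn": "servo_tool", "kwargs": {
  "motion": [
    {"tx": -0.03,"ty": -0.03,"tz": 0,"roll": 0.1,"gripper": 0},
    {"tx": -0.06,"ty": -0.06,"tz": 0,"roll": 0.2,"gripper": 0},
    {"tx": -0.09,"ty": -0.09,"tz": 0.01,"roll": 0.3,"gripper": 0},
    {"tx": -0.12,"ty": -0.12,"tz": 0.02,"roll": 0.4,"gripper": 0},
    {"tx": -0.15,"ty": -0.138,"tz": 0.03,"roll": 0.5,"gripper": 0},
    {"tx": -0.155,"ty": -0.14,"tz": 0.06,"roll": 0.55,"gripper": 0},
    {"tx": -0.155,"ty": -0.14,"tz": 0.07,"roll": 0.55,"gripper": 0},
    {"tx": -0.155,"ty": -0.14,"tz": 0.07,"roll": 0.55,"gripper": 0}
  ]
}}

```text
time_s: 3.95
position: [0.3936, -0.2989, 0.3498]
tool_rot: [-2.928, -1.13, 0.003]
force: [0.5, 0.9, 0.5]
grip_width: -0.0001
gripper_force: 0.0
```

```bash
python3 - <<'E'
from h import *
s=status.state(); print(s['time_s'],s['qpos'].round(3),s['position'],s['force'],s['grip_width'])
plan([(.3908,-.3171,.205,-.85),(.4426,-.3761,.205,-.85)])
shot('wrist','w1');shot('top','t1')
E
```

```text
3.95 [-0.128  0.212  0.826  2.001 -0.184  1.008 -0.048] [ 0.39362903 -0.29891062  0.34980145] [0.50111145 0.89502214 0.47566244] -0.00011483461500744038
tx -0.0142 ty 0.0121 tz 0.1448 roll 0.016
tx -0.0155 ty 0.0906 tz 0.1445 roll 0.016
```

View pics/w1.png

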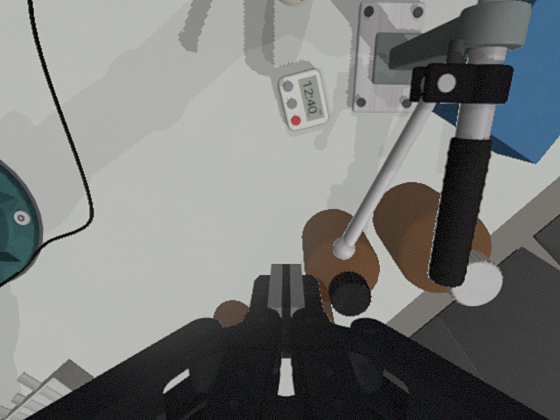

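View pics/t1.png

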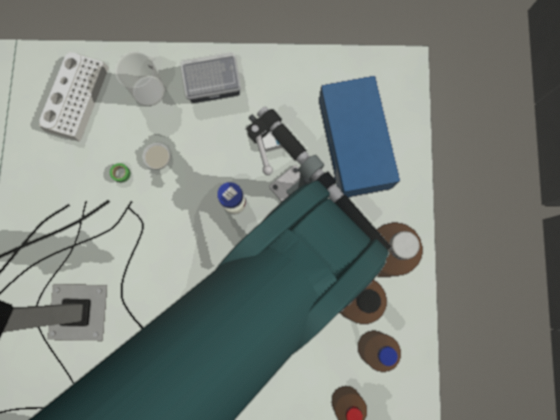

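The wrist view shows the long ball at (343,249), the pivot screw at (447,84), the bar's free end around (447,285) and the shut fingertips at (286,265). In the top view the forearm spans (230–385, 190–300), covering the lever.

```bash
python3 - <<'E'
from h import *
b=onz('w1',343.5,248,.22);p=onz('w1',447,83,.24);print('ball',b,pt('w1',343,248),'pivot',p,pt('w1',447,83))
e=onz('w1',448,283,.22);m=onz('w1',480,120,.22);print('bar',e,m,'yaw ex',np.degrees(0)+np.arctan2((m-e)[1],(m-e)[0])-np.pi/2, pt('w1',462,220))
a=np.arctan2((p-b)[1],(p-b)[0]); print('len',np.linalg.norm((p-b)[:2]),'ey yaw',a+0.42,'ex yaw',a+.42-np.pi/2)
ps=a+.42-np.pi/2; ex=np.array([np.cos(ps),np.sin(ps)]); ey=np.array([-ex[1],ex[0]])
O=p[:2]+.032*ex; print(O)
for x,y in [(-.13,-.1),(-.105,-.1),(-.0515,-.1)]:
    w=O+x*ex+y*ey; print(w.round(4)); plan([(*w,.205,ps)])
for u,v in [(330,220),(360,240),(330,270),(300,230),(270,250)]: print(pt('t1',u,v).round(3))
E
```

```text
ball [ 0.39646378 -0.36219211  0.22      ] [ 0.3979563  -0.35830004  0.2283004 ] pivot [ 0.53399536 -0.31883044  0.24      ] [ 0.53392528 -0.3187652   0.24022172]
bar [ 0.43461067 -0.45407429  0.22      ] [ 0.54015377 -0.36356941  0.22      ] yaw ex -0.8619551098731335 [ 0.4788365  -0.40754396  0.23453232]
len 0.14420530153556319 ey yaw 0.7254202324807384 ex yaw -0.8453760943141582
[ 0.55522576 -0.34277351]
[ 0.3942 -0.3118]
tx -0.0081 ty 0.0080 tz 0.1467 roll 0.011
[ 0.4107 -0.3306]
tx -0.0084 ty 0.0330 tz 0.1467 roll 0.011
[ 0.4462 -0.3706]
tx -0.0090 ty 0.0865 tz 0.1467 roll 0.011
[ 0.416 -0.308  0.692]
[ 0.403 -0.331  0.685]
[ 0.38  -0.308  0.698]
[ 0.408 -0.287  0.697]
[ 0.392 -0.267  0.716]
```

{"fn": "servo_tool", "kwargs": {
  "motion": [
    {"tx": -0.008,"ty": 0,"tz": 0.03,"roll": 0,"gripper": 0},
    {"tx": -0.008,"ty": 0,"tz": 0.06,"roll": 0,"gripper": 0},
    {"tx": -0.008,"ty": 0.0,"tz": 0.09,"roll": 0,"gripper": 0},
    {"tx": -0.008,"ty": 0.0,"tz": 0.12,"roll": 0,"gripper": 0},
    {"tx": -0.008,"ty": 0.0,"tz": 0.148,"roll": 0,"gripper": 0},
    {"tx": -0.008,"ty": 0.0,"tz": 0.148,"roll": 0,"gripper": 0},
    {"tx": -0.008,"ty": 0.01,"tz": 0.148,"roll": 0,"gripper": 0},
    {"tx": -0.008,"ty": 0.01,"tz": 0.148,"roll": 0,"gripper": 0},
    {"tx": -0.008,"ty": 0.01,"tz": 0.148,"roll": 0,"gripper": 0}
  ]
}}

```text
time_s: 4.95
position: [0.3951, -0.3158, 0.205]
tool_rot: [2.93, 1.124, 0.004]
force: [-0.4, -0.1, -0.6]
grip_width: 0.0001
gripper_force: 0.0
```

```bash
python3 - <<'E'
from h import *
s=status.state(); print(s['time_s'],s['qpos'].round(3),s['position'],s['force'],s['grip_width'])
plan([(.4107,-.3306,.203,-.85),(.4462,-.3706,.203,-.85)])
shot('wrist','w2')
E
```

```text
4.95 [ 0.066  0.429  0.691  2.144 -0.425  0.7    0.205] [ 0.39508422 -0.3157702   0.20499777] [-0.35912393 -0.06515377 -0.61454097] 0.00010332566628912925
tx 0.0017 ty 0.0215 tz 0.0021 roll 0.012
tx 0.0013 ty 0.0749 tz 0.0023 roll 0.012
```

View pics/w2.png

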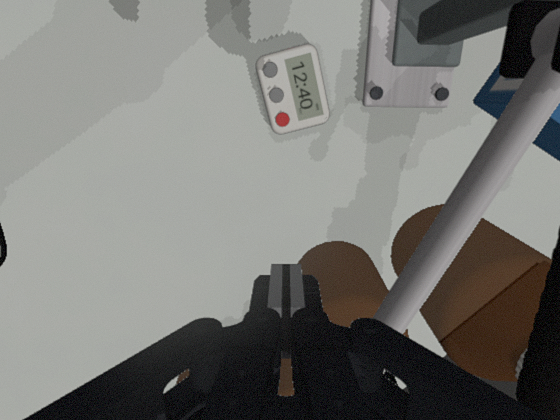

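The shut fingers, tip at (286,268), stand clear to the left of the lever, whose blade passes about (400,310), with nothing touching. Now pressing in gently.

{"fn": "servo_tool", "kwargs": {
  "motion": [
    {"tx": 0,"ty": 0.008,"tz": 0,"roll": 0,"gripper": 0},
    {"tx": 0,"ty": 0.016,"tz": 0,"roll": 0,"gripper": 0},
    {"tx": 0,"ty": 0.024,"tz": 0,"roll": 0,"gripper": 0},
    {"tx": 0,"ty": 0.032,"tz": 0,"roll": 0,"gripper": 0},
    {"tx": 0,"ty": 0.04,"tz": 0,"roll": 0,"gripper": 0},
    {"tx": 0,"ty": 0.048,"tz": 0,"roll": 0,"gripper": 0},
    {"tx": 0,"ty": 0.055,"tz": 0,"roll": 0,"gripper": 0},
    {"tx": 0,"ty": 0.06,"tz": 0,"roll": 0,"gripper": 0},
    {"tx": 0,"ty": 0.06,"tz": 0,"roll": 0,"gripper": 0},
    {"tx": 0,"ty": 0.06,"tz": 0,"roll": 0,"gripper": 0}
  ]
}}

```text
time_s: 6.0
position: [0.4315, -0.3586, 0.2024]
tool_rot: [-2.93, -1.121, 0.004]
force: [-4.9, 3.2, -0.6]
grip_width: -0.0006
gripper_force: 2.4
```

{"fn": "servo_tool", "kwargs": {
  "motion": [
    {"tx": 0,"ty": 0.003,"tz": 0,"roll": 0,"gripper": 0},
    {"tx": 0,"ty": 0.006,"tz": 0,"roll": 0,"gripper": 0},
    {"tx": 0,"ty": 0.009,"tz": 0,"roll": 0,"gripper": 0},
    {"tx": 0,"ty": 0.01,"tz": 0,"roll": 0,"gripper": 0},
    {"tx": 0,"ty": 0.01,"tz": 0,"roll": 0,"gripper": 0},
    {"tx": 0,"ty": 0.01,"tz": 0,"roll": 0,"gripper": 0}
  ]
}}

```text
time_s: 6.6
position: [0.4368, -0.3661, 0.2023]
tool_rot: [-2.93, -1.12, 0.007]
force: [-7.0, 2.1, 0.5]
grip_width: -0.0
gripper_force: 2.9
```

{"fn": "servo_tool", "kwargs": {
  "motion": [
    {"tx": 0,"ty": 0.002,"tz": 0,"roll": 0,"gripper": 0},
    {"tx": 0,"ty": 0.004,"tz": 0,"roll": 0,"gripper": 0},
    {"tx": 0,"ty": 0.005,"tz": 0,"roll": 0,"gripper": 0},
    {"tx": 0,"ty": 0.005,"tz": 0,"roll": 0,"gripper": 0},
    {"tx": 0,"ty": 0.005,"tz": 0,"roll": 0,"gripper": 0}
  ]
}}

```text
time_s: 7.1
position: [0.4395, -0.3702, 0.2023]
tool_rot: [-2.93, -1.119, 0.008]
force: [-8.5, 1.1, 0.3]
grip_width: 0.0
gripper_force: 3.1
```

{"fn": "servo_tool", "kwargs": {
  "motion": [
    {"tx": -0.001,"ty": 0.002,"tz": 0,"roll": 0,"gripper": 0},
    {"tx": -0.002,"ty": 0.004,"tz": 0,"roll": 0,"gripper": 0},
    {"tx": -0.003,"ty": 0.005,"tz": 0,"roll": 0,"gripper": 0},
    {"tx": -0.003,"ty": 0.005,"tz": 0,"roll": 0,"gripper": 0},
    {"tx": -0.003,"ty": 0.005,"tz": 0,"roll": 0,"gripper": 0}
  ]
}}

```text
time_s: 7.6
position: [0.4424, -0.3744, 0.2023]
tool_rot: [-2.928, -1.121, 0.004]
force: [-5.2, 4.3, 1.9]
grip_width: -0.0002
gripper_force: 3.4
```

```bash
python3 - <<'E'
from h import *
s=status.state(); print(s['time_s'],s['qpos'].round(3),s['position'],s['force'],s['wrist_torque'])
O=np.array([.5552,-.3428]);ex=np.array([.664,-.748]);ey=np.array([.748,.664]);d=s['position'][:2]-O;f=s['force'][:2];print(d@ex,d@ey,f@ex,f@ey)
im,d,p=shot('wrist','w3')
E
```

```text
7.6 [ 0.157  0.528  0.662  1.983 -0.453  0.788  0.244] [ 0.44242372 -0.3743835   0.20229501] [-5.1977801   4.26626534  1.94896531] [ 0.82306909  1.13086406 -0.06146736]
-0.05125899273024671 -0.10532810497325476 -6.642492460600593 -1.0551393307979395
```

View pics/w3.png

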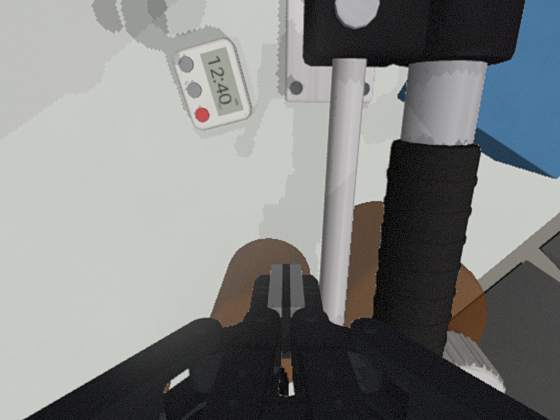

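The lever runs from (350,60) to (333,310) beside the grip edge (400,140) to (375,320), so it's almost parallel to the bar but not quite at its stop.

{"fn": "servo_tool", "kwargs": {
  "motion": [
    {"tx": 0,"ty": 0.002,"tz": 0,"roll": 0,"gripper": 0},
    {"tx": 0,"ty": 0.004,"tz": 0,"roll": 0,"gripper": 0},
    {"tx": 0,"ty": 0.004,"tz": 0,"roll": 0,"gripper": 0},
    {"tx": 0,"ty": 0.004,"tz": 0,"roll": 0,"gripper": 0}
  ]
}}

```text
time_s: 8.05
position: [0.4432, -0.3753, 0.2022]
tool_rot: [-2.922, -1.119, 0.006]
force: [-9.0, 8.0, 6.1]
grip_width: -0.0005
gripper_force: 6.2
```

The force is climbing steeply with little travel, so this is the stop. I'll press a little more and hold.

{"fn": "servo_tool", "kwargs": {
  "motion": [
    {"tx": 0,"ty": 0.001,"tz": 0,"roll": 0,"gripper": 0},
    {"tx": 0,"ty": 0.002,"tz": 0,"roll": 0,"gripper": 0},
    {"tx": 0,"ty": 0.002,"tz": 0,"roll": 0,"gripper": 0},
    {"tx": 0,"ty": 0.002,"tz": 0,"roll": 0,"gripper": 0},
    {"tx": 0,"ty": 0.002,"tz": 0,"roll": 0,"gripper": 0}
  ]
}}

```text
time_s: 8.55
position: [0.4433, -0.3755, 0.2022]
tool_rot: [-2.919, -1.117, 0.007]
force: [-11.0, 11.3, 9.7]
grip_width: -0.0003
gripper_force: 8.1
```

```bash
python3 - <<'E'
from h import *
s=status.state(); print(s['time_s'],s['position'],s['force'])
im,d,p=shot('wrist','w4')
# lever & grip directions on plane z=.228/.2355 via depth
D=d; 
for v in (90,150,200,250,300):
    row=[(u,pt('w4',u,v)) for u in range(300,480,2) if .05<d[v,u]<1]
    lev=[q for u,q in row if .218<q[2]<.232 and u<375]; gr=[q for u,q in row if .23<q[2]<.24 and u>365]
    print(v,np.mean(lev,0).round(4) if lev else None,len(lev),np.mean(gr,0).round(4) if gr else None,len(gr))
E
```

```text
8.55 [ 0.44330967 -0.3754653   0.20217899] [-11.00555523  11.34652655   9.69494239]
90 [ 0.5181 -0.3337  0.2262] 16 [ 0.5397 -0.3579  0.231 ] 17
150 [ 0.5039 -0.3463  0.2264] 15 [ 0.5254 -0.369   0.2323] 32
200 [ 0.4907 -0.3579  0.2262] 13 [ 0.5132 -0.3799  0.233 ] 30
250 [ 0.4764 -0.3704  0.2268] 13 [ 0.4998 -0.3917  0.2334] 29
300 [ 0.4599 -0.3836  0.2267] 23 [ 0.4844 -0.4045  0.233 ] 28
```

At the stop, the lever's direction matches the grip's within about 0.01–0.02 rad and the travel has ended, at about 16 N. Now letting it spring back.

{"fn": "servo_tool", "kwargs": {
  "motion": [
    {"tx": 0,"ty": -0.008,"tz": 0,"roll": 0,"gripper": 0},
    {"tx": 0,"ty": -0.02,"tz": 0,"roll": 0,"gripper": 0},
    {"tx": 0.001,"ty": -0.03,"tz": 0,"roll": 0,"gripper": 0},
    {"tx": 0.002,"ty": -0.04,"tz": 0,"roll": 0,"gripper": 0},
    {"tx": 0.003,"ty": -0.05,"tz": 0,"roll": 0,"gripper": 0},
    {"tx": 0.003,"ty": -0.06,"tz": 0,"roll": 0,"gripper": 0},
    {"tx": 0.003,"ty": -0.07,"tz": 0,"roll": 0,"gripper": 0},
    {"tx": 0.003,"ty": -0.08,"tz": 0,"roll": 0,"gripper": 0},
    {"tx": 0.003,"ty": -0.086,"tz": 0,"roll": 0,"gripper": 0},
    {"tx": 0.003,"ty": -0.086,"tz": 0,"roll": 0,"gripper": 0},
    {"tx": 0.003,"ty": -0.086,"tz": 0,"roll": 0,"gripper": 0},
    {"tx": 0.003,"ty": -0.086,"tz": 0,"roll": 0,"gripper": 0},
    {"tx": 0.003,"ty": -0.086,"tz": 0,"roll": 0,"gripper": 0},
    {"tx": 0.003,"ty": -0.086,"tz": 0,"roll": 0,"gripper": 0},
    {"tx": 0.003,"ty": -0.086,"tz": 0,"roll": 0,"gripper": 0},
    {"tx": 0.003,"ty": -0.086,"tz": 0,"roll": 0,"gripper": 0}
  ]
}}

```text
time_s: 10.2
position: [0.3934, -0.3147, 0.2033]
tool_rot: [2.934, 1.124, -0.0]
force: [0.4, 0.6, -0.1]
grip_width: -0.0
gripper_force: 0.0
```

```bash
python3 - <<'E'
from h import *
s=status.state(); print(s['time_s'],s['position'],s['force'])
im,d,p=shot('wrist','w5')
a=np.load('pics/w2.npz')['d'];print(np.abs(a-d)[100:300,300:].mean(), np.abs(cv2.imread('pics/w2.png').astype(int)-cv2.imread('pics/w5.png'))[100:300,300:].mean())
E
```

```text
10.2 [ 0.39343676 -0.31466769  0.20326503] [ 0.37672157  0.5809214  -0.09014598]
0.017252447 11.57702564102564
```

View pics/w5.png

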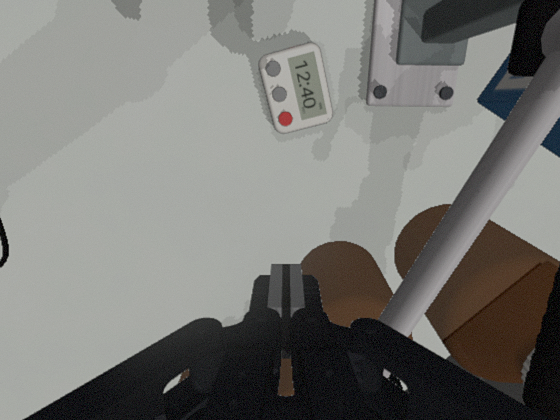

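The lever has sprung back to its rest slant, with the blade at about (400,310) as before, and the fingers are clear with zero force. Now the second press.

{"fn": "servo_tool", "kwargs": {
  "motion": [
    {"tx": 0,"ty": 0.008,"tz": 0,"roll": 0,"gripper": 0},
    {"tx": 0,"ty": 0.016,"tz": 0,"roll": 0,"gripper": 0},
    {"tx": 0,"ty": 0.024,"tz": 0,"roll": 0,"gripper": 0},
    {"tx": -0.001,"ty": 0.032,"tz": 0,"roll": 0,"gripper": 0},
    {"tx": -0.001,"ty": 0.04,"tz": 0,"roll": 0,"gripper": 0},
    {"tx": -0.002,"ty": 0.048,"tz": 0,"roll": 0,"gripper": 0},
    {"tx": -0.002,"ty": 0.055,"tz": 0,"roll": 0,"gripper": 0},
    {"tx": -0.003,"ty": 0.062,"tz": 0,"roll": 0,"gripper": 0},
    {"tx": -0.003,"ty": 0.068,"tz": 0,"roll": 0,"gripper": 0},
    {"tx": -0.003,"ty": 0.073,"tz": 0,"roll": 0,"gripper": 0},
    {"tx": -0.003,"ty": 0.077,"tz": 0,"roll": 0,"gripper": 0},
    {"tx": -0.003,"ty": 0.08,"tz": 0,"roll": 0,"gripper": 0},
    {"tx": -0.003,"ty": 0.082,"tz": 0,"roll": 0,"gripper": 0},
    {"tx": -0.003,"ty": 0.084,"tz": 0,"roll": 0,"gripper": 0},
    {"tx": -0.003,"ty": 0.086,"tz": 0,"roll": 0,"gripper": 0},
    {"tx": -0.003,"ty": 0.086,"tz": 0,"roll": 0,"gripper": 0},
    {"tx": -0.003,"ty": 0.086,"tz": 0,"roll": 0,"gripper": 0}
  ]
}}

```text
time_s: 11.95
position: [0.4413, -0.3772, 0.2023]
tool_rot: [-2.921, -1.115, 0.011]
force: [-14.7, 7.8, 9.2]
grip_width: -0.0
gripper_force: 8.0
```

```bash
python3 - <<'E'
from h import *
s=status.state(); print(s['time_s'],s['position'],s['force'])
im,d,p=shot('wrist','w6')
L=[];G=[]
for v in range(90,300,5):
    row=[(u,pt('w6',u,v)) for u in range(290,480,2) if .05<d[v,u]<1]
    lev=[q for u,q in row if .218<q[2]<.232 and u<378]; gr=[q for u,q in row if .231<q[2]<.24 and u>365 and v>150]
    if lev: L.append(np.mean(lev,0))
    if gr: G.append(np.mean(gr,0))
for A in (L,G):
    A=np.array(A); print(len(A),np.polyfit(A[:,0],A[:,1],1)[0], np.arctan(np.polyfit(A[:,0],A[:,1],1)[0]))
s=status.state(); print(s['time_s'],s['position'],s['force'],s['qvel'].round(3))
E
```

```text
11.95 [ 0.44129809 -0.37723367  0.20226099] [-14.74597707   7.82320545   9.1577395 ]
42 0.8602022116936162 0.7103872362061001
29 0.8884539959575254 0.7263993480237673
12.0 [ 0.44134773 -0.37723437  0.20226055] [-13.91662201   8.26710323   9.96109641] [-0.001 -0.001 -0.     0.002  0.001 -0.001 -0.   ]
```

The lever is parallel to the bar within about 0.016 rad and held at its stop with about 15 N, and the arm is still. Handing in.

```bash
python3 -c "
from cell import job
print(job.close_job())"
```

```text
the job is handed in; nothing more can be done
None
```

I pressed the long brake lever to its stop, let it spring right back, then pressed it to the stop again; it's now held there at about 16 N for your gap measurement, and the job is handed in (no verdict was returned).

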